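# Prove the rack-gap feeler on its setting blocks

## Task

Prove the blue-handled gap feeler on its two setting blocks. First try its blade in the gap of the red block, pressing until it stops in the mouth, to show that it jams there; then slide the held blade into the gap of the green block until its collar sits on top, and leave it standing there. Leave the yellow-handled feeler in the stand.

Things in the scene. Friction and masses are not known exactly. Their poses are not given: they have to be found in the camera images.
- feeler_blue: Blue-handled feeler, 120 g, upright in a pocket (1.5 mm play) of a grey stand 52 mm high. Origin: blade's lower end, centre; x along its width, y through its thickness, z up. Blade 24 (x) x 6 (y) mm, z 0-46; steel collar 30 x 40, z 46-52; handle 26 (x) x 16 (y), z 52-102: grip it from above across y. It starts with collar on the stand, origin 6 mm above the worktop.
- feeler_yellow: The same tool with a yellow handle and a 3 mm blade, loose, standing in the stand's other pocket, 70 mm from the blue one along their common x axis; which pocket is whose varies. It must stay there. Origin and axes as for the blue feeler.
- block_narrow: Red block, fixed: base plate 96 x 70 x 8 mm, two upright cheeks 64 mm long, 52 mm over both, top at z = 60. Origin: underside, below the gap's middle; z up. The vertical gap runs along x, open above and at both ends, 3 mm wide (y); 45-degree bevels, 5 mm, widen its mouth to 13 mm. The blue blade stops with its end 56 mm above the origin. Yaw within 20 degrees.
- block_wide: Green block, fixed: outer sizes, origin and axes as the red one (either may stand on the left), but its gap is 12 mm wide (y) and 5 mm bevels widen the mouth to 22 mm. The blue blade goes in until its collar rests on the block's top at z = 60 mm; its end is then 14 mm above the origin, clear of the base plate.
Things that resemble listed ones, but are neither listed nor needed, are in the scene too. Leave any purple look-alike of the feeler_blue alone.

How it is judged (in metres and radians):
On the way, in this order (a step that is already met when the one before it is completed fails the run):
1. the held blue blade presses (over 1 N) in the red gap's mouth: end within 20 mm of the middle along the gap, 8 mm across, 52 to 64 mm above the block's origin, upright within 15 degrees (contact force between feeler_blue and block_narrow above 1 N and contact force between the fingers and feeler_blue above 0.5 N and x of feeler_blue in the frame of block_narrow between -0.02 and 0.02 m and y of feeler_blue in the frame of block_narrow between -0.008 and 0.008 m and z of feeler_blue in the frame of block_narrow between 0.052 and 0.064 m and angle between feeler_blue's own z axis and vertical below 0.26 rad), for 0.1 s.
2. the blue blade, still held, is 20 mm or more deep in the green gap, within 25 mm of its middle along it and 8 mm across (contact force between the fingers and feeler_blue above 0.5 N and x of feeler_blue in the frame of block_wide between -0.025 and 0.025 m and y of feeler_blue in the frame of block_wide between -0.008 and 0.008 m and z of feeler_blue in the frame of block_wide below 0.04 m), for 0.1 s.
At the end, for the whole second after the job is handed in: The blue feeler stands released and at rest in the green block's gap, collar down (blade end under 18 mm above the block's origin), within 25 mm of the gap's middle along it and 8 mm across, upright within 10 degrees; the yellow feeler is within 20 mm of its start (x of feeler_blue in the frame of block_wide between -0.025 and 0.025 m and y of feeler_blue in the frame of block_wide between -0.008 and 0.008 m and z of feeler_blue in the frame of block_wide below 0.018 m and angle between feeler_blue's own z axis and vertical below 0.17 rad and linear speed of feeler_blue below 0.02 m/s and distance of feeler_yellow from where it was at the start of the episode below 0.02 m); the robot touches nothing.
It fails at once if the yellow feeler is taken out of its pocket (distance of feeler_yellow from where it was at the start of the episode above 0.03 m).
It also fails if it takes over 43 s, if anything falls off the work surface, if the arm or the gripper's body presses on something with over 40 N, if the wrist force passes 120 N, or if a joint passes its speed limit or range.

## Robot

A 6-joint arm with a two-finger parallel gripper is mounted at the origin on a cart in front of the work surface, level with it; the furniture and walls round the work are solid. World frame = base frame: x ahead of the robot, y to its left, z up, the work surface at z = 0. Lengths are in mm, angles in rad, forces in N, time in s.
With the tool pointing down it reaches from about 350 to 875 mm from the base axis. Payload 4.2 kg.
Tool frame: the origin (TCP) lies midway between the tips of the shut fingers; the grasp point (between the pads) lies 19 mm behind it; z points along the fingers, y is the direction in which the jaws open and shut (so a half turn about z gives the same grasp; the last joint's range is limited). The gripper opens to 85 mm and grips with 20 to 120 N. Pads are 22 mm wide; open, the fingers measure 114 mm over their backs; the gripper's body (76 mm by 85 mm) begins 54 mm behind the grasp point. The pads swing forward as they close: fully open they stand 13 mm farther back than shut.
Start: joints at [-0.857, 0.385, 0.008, 0, -1.194, -0.259], TCP at [274.563, -561.439, 231.312] pointing down, gripper open.
Joint ranges: [-3.14, 3.14], [-1.21, 2.06], [-1.07, 1.41], [-3.16, 2.05], [-2.99, -0.16], [-3.1, 3.1]. Speed limits (rad/s): [2.79, 2.79, 3.14, 3.14, 3.14, 3.14].

## Interface

Orientations are given as a unit quaternion [x, y, z, w].
In Python, from bench import arm gives the robot as it stands.
- The arm moves only by the tool send_rows, never from a script. Its arguments are lists of equal length, an entry for each row: "translation": the shift along the tool's x, y, z in mm, a list of three; "dr": the turn, a rotation vector about the tool's x, y, z in degrees, a list of three; "grip": the finger opening in mm, from 0 to 85.4. In form: {"translation": [[dx, dy, dz], ...], "dr": [[ax, ay, az], ...], "grip": [grip, ...]}. A call has exactly 5 rows; each row shifts and turns the commanded pose from where the row before left it, along the tool's axes as they then stand; what a row does not reach is not made up. A row lasts 1/8 s, in which the tool goes at most 62.5 mm and 10.7 degrees, less where a joint would pass 70% of its speed; a pose out of reach is approached as far as the arm can. A call with a gripper value outside its range is refused whole. The fingers move at their own pace and stop on an object; the grip force is fixed at half the most. Time passes only in rows, so rows that do not move let the fingers close, or fill a call up. It gives the time, the measured TCP pose, the force and the opening at its end, in the units of the state.
- arm.read_state(): the state, without advancing time (a new reading comes with each control period).
- arm.get_image(name): name is "side" or "top"; returns the picture (420x560x3 uint8, red, green, blue); there is no depth.
- arm.camera_info(name): a dict with "fx", "fy", "cx", "cy" (pixels), "cam_to_world" (4x4, takes a point from camera to world coordinates). Camera axes: x right, y down, z forward; pixel columns grow to the right and rows downward; lengths in mm; the calibration is good to about 2 mm. A picture is of the moment at which its call begins. camera_info takes no time and is no camera call.
- arm.job_done(): hands the job in, once; it reports no verdict.
Trained networks look in the newest picture that a camera, given by its name, has taken for a name from the list of things; names that differ only in an ending like _2 or _b are one class to them, and where a whole thing is asked for, a point or a joint stands for the part that bears it (a point fixed in the world has none). Each returns a list of dicts, best first, with "confidence" (0 to 1); they miss things now and then, are a little off and sometimes report something else, mostly with a low value. They report only what shows in the picture. A call takes as long as a camera call. They do not tell look-alikes from the thing itself.
- arm.search_frame(thing, camera): "xyz" ([x, y, z] in mm, in world coordinates, good to about 4 mm: the middle of the surface that is visible of it).
- arm.place_of(thing, camera): "xyz" ([x, y, z] in mm, in world coordinates, good to about 4 mm: a listed point, or the origin of a listed thing).
The state is a dict: "clock": time; "joints": joint angles; "joint_vel": joint speeds; "joint_efforts": joint torques, N m; "position": TCP position; "ee_rot": TCP orientation; "contact_force": force on the tool from outside, world axes, zero at the start; "wrist_torque": the same for the moment, N m; "gripper_width": finger opening in mm.
Only numpy, scipy, OpenCV 4.12 (cv2) and the standard library are available. Lean on these libraries where they do the work, as an engineer would, in place of code of your own. Each camera call takes 0.05 s, during which the arm holds its last target.

## Working session

There is one attempt and no reset: what is moved stays moved. The work goes in short steps, Python scripts to look and compute and a tool call to move; the robot and the scene stay as the last step left them, time stands still between calls to the robot, and variables do not carry over. Pictures are saved under pics/ and viewed, and the job is handed in when it is done.

Besides the shell and the picture viewer there is one more tool, called after "Call:" in YAML: its name, and indented under it one key for each argument. send_rows: Moves the arm, as the interface text tells. Its arguments: {"type":"object","properties":{"translation":{"type":"array"},"dr":{"type":"array"},"grip":{"type":"array"}},"required":["translation","dr","grip"]}

```bash
ls; mkdir -p pics; cat > h.py <<'E'
from bench import arm
import numpy as np, cv2
def snap(cam,fn):
    im=arm.get_image(cam); cv2.imwrite('pics/'+fn,cv2.cvtColor(np.asarray(im),cv2.COLOR_RGB2BGR)); return np.asarray(im)
def ray(cam,u,v,z):
    c=arm.camera_info(cam);M=np.array(c['cam_to_world']);d=M[:3,:3]@np.array([(u-c['cx'])/c['fx'],(v-c['cy'])/c['fy'],1]);o=M[:3,3]
    return o+d*(z-o[2])/d[2]
def proj(cam,p):
    c=arm.camera_info(cam);M=np.linalg.inv(np.array(c['cam_to_world']));q=M[:3,:3]@np.array(p,float)+M[:3,3]
    return np.array([c['fx']*q[0]/q[2]+c['cx'],c['fy']*q[1]/q[2]+c['cy']])
E
python3 - <<'E'
from h import *
np.set_printoptions(precision=3,suppress=True)
snap('top','t0.png');snap('side','s0.png')
for c in('top','side'):
    print(arm.camera_info(c))
    for t in('feeler_blue','feeler_yellow','block_narrow','block_wide'):
        print(c,t,[(np.round(d['xyz']),round(d['confidence'],2)) for d in arm.place_of(t,c)])
s=arm.read_state();print(s)
E
```

```text
pics
{'fx': 494.46196225436773, 'fy': 494.46196225436773, 'cx': 280.3488128776691, 'cy': 205.6077560039684, 'cam_to_world': array([[  0.018,  -0.991,   0.136, 386.91 ],
       [ -0.999,  -0.023,  -0.036, -69.544],
       [  0.038,  -0.135,  -0.99 , 990.609],
       [  0.   ,   0.   ,   0.   ,   1.   ]])}
top feeler_blue [(array([404., -10.,  -2.]), 0.83), (array([490., 100.,   8.]), 0.67)]
top feeler_yellow [(array([560., 122.,   8.]), 0.73)]
top block_narrow [(array([ 494., -260.,    3.]), 0.76)]
top block_wide [(array([545., -96.,   0.]), 0.57)]
{'fx': 543.7870477953146, 'fy': 543.7870477953146, 'cx': 275.23079583455075, 'cy': 202.55985549956094, 'cam_to_world': array([[    0.97 ,    -0.094,     0.226,   239.849],
       [   -0.245,    -0.393,     0.886, -1114.208],
       [    0.006,    -0.915,    -0.404,   515.339],
       [    0.   ,     0.   ,     0.   ,     1.   ]])}
side feeler_blue [(array([401., -13.,   4.]), 0.62)]
side feeler_yellow []
side block_narrow [(array([ 492., -260.,    3.]), 0.86)]
side block_wide [(array([546., -90.,   3.]), 0.92)]
{'clock': 0.5, 'joints': array([-0.857,  0.385,  0.008, -0.   , -1.194, -0.259]), 'joint_vel': array([ 0.   , -0.001,  0.001, -0.001, -0.001,  0.   ]), 'joint_efforts': array([  0.   , -39.169,  18.844,   4.187,  -0.001,   0.   ]), 'position': array([ 274.529, -561.391,  231.252]), 'ee_rot': array([-0.225,  0.974,  0.   , -0.   ]), 'contact_force': array([-0.373, -0.015, -0.082]), 'wrist_torque': array([-0.025, -0.007, -0.003]), 'gripper_width': 85.47099630099042}
```

View pics/t0.png

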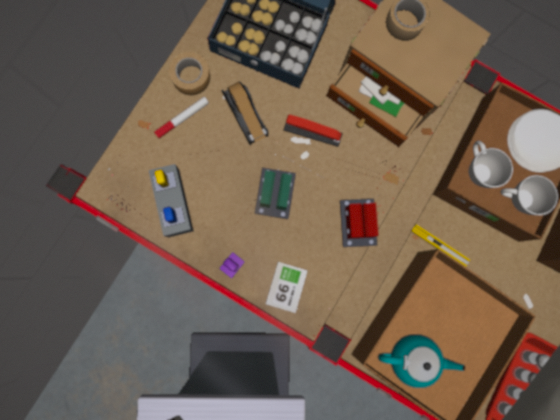

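View pics/s0.png

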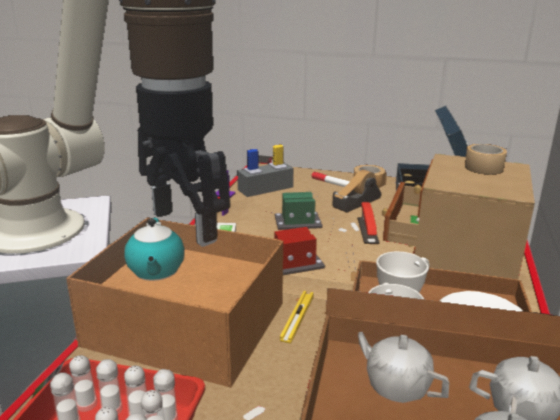

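Top view: the blue feeler is at (168,214) and the yellow at (160,178), both in the grey stand. The purple look-alike lies at (232,265), which is the (404,-10) detection. The green block is at (276,193) and the red block at (360,222). The blue handle in the stand, at world (490,100), fits the description. I'll confirm that in an enlarged crop and segment it.

```bash
python3 - <<'E'
import cv2,numpy as np
t=cv2.imread('pics/t0.png');s=cv2.imread('pics/s0.png')
a=cv2.resize(t[155:245,140:260],None,fx=5,fy=5,interpolation=cv2.INTER_CUBIC)
b=cv2.resize(t[160:250,250:390],None,fx=5,fy=5,interpolation=cv2.INTER_CUBIC)
c=cv2.resize(s[140:275,230:350],None,fx=4,fy=4,interpolation=cv2.INTER_CUBIC)
cv2.imwrite('pics/c1.png',a);cv2.imwrite('pics/c2.png',b);cv2.imwrite('pics/c3.png',c)
E
```

```text
(no output)
```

View pics/c1.png

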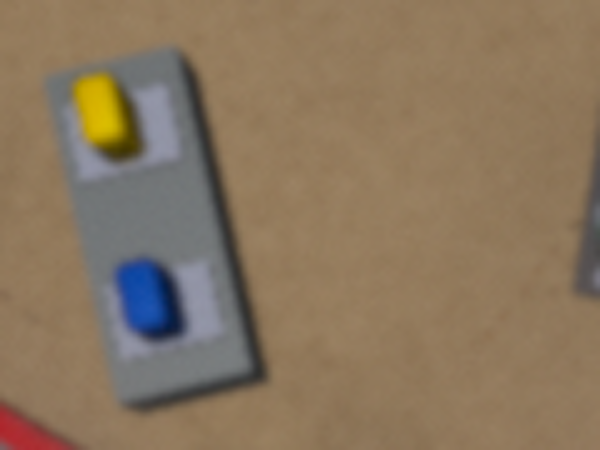

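View pics/c2.png

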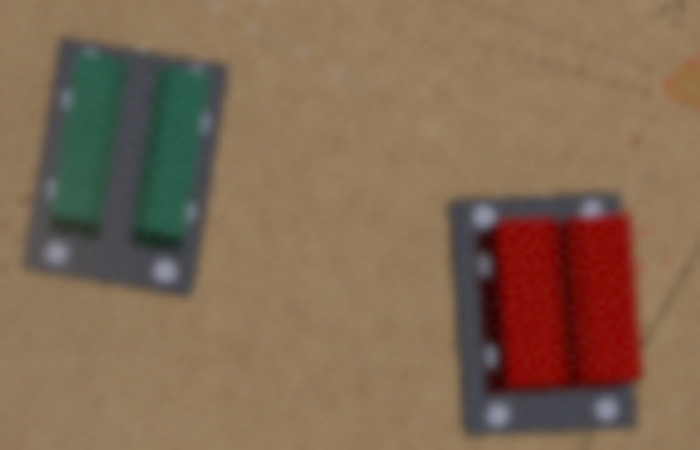

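View pics/c3.png

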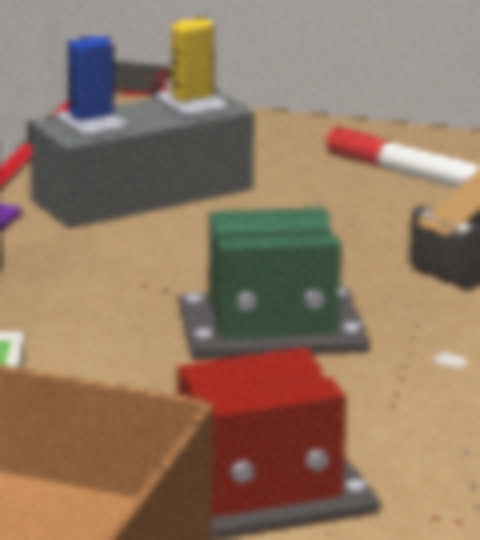

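Crops confirm it: the blue handle stands in the stand's lower pocket (t0 about (169,214)). Base-plate and collar corners are clearly visible, so I'll compute poses from those.

```bash
python3 - <<'E'
from h import *
np.set_printoptions(precision=1,suppress=True)
def f(name,pts,off,z,long):
    P=np.array([ray('top',off[0]+(u)/5,off[1]+(v)/5,z) for u,v in pts])
    L=[np.linalg.norm(P[i]-P[(i+1)%4]) for i in range(4)]
    d=(P[0]-P[3]+P[1]-P[2]);e=(P[0]-P[1]+P[3]-P[2])
    print(name,P.mean(0),'edges',np.array(L),'yaw03',np.degrees(np.arctan2(d[1],d[0])),'yaw01',np.degrees(np.arctan2(e[1],e[0])))
f('green',[(62,38),(227,65),(190,295),(25,268)],(250,160),8,0)
f('red',[(450,202),(620,193),(636,432),(466,435)],(250,160),8,0)
f('redtop',[(497,220),(630,213),(640,380),(505,390)],(250,160),60,0)
f('greentop',[(80,52),(212,70),(183,236),(52,220)],(250,160),60,0)
f('stand',[(45,75),(180,47),(255,372),(120,403)],(140,155),52,0)
f('bluecollar',[(103,288),(208,262),(222,335),(120,358)],(140,155),58,0)
f('yelcollar',[(65,105),(165,83),(181,158),(80,182)],(140,155),58,0)
f('bluetop',[(118,265),(155,258),(172,328),(135,335)],(140,155),108,0)
for n in('feeler_blue','block_narrow','block_wide'): print(n,[ (np.array(d['xyz']),d['confidence']) for d in arm.search_frame(n,'top')])
E
```

```text
green [547.1 -94.2   8. ] edges [67.8 95.1 66.9 95. ] yaw03 -7.914362373771059 yaw01 81.97126393446872
red [ 490.5 -263.     8. ] edges [69.4 96.7 68.4 94. ] yaw03 3.6783096673033424 yaw01 93.27845497566936
redtop [ 490.7 -262.3   60. ] edges [51.4 64.1 51.8 65.1] yaw03 2.7789247408542264 yaw01 94.87306765013388
greentop [547.  -94.9  60. ] edges [51.1 65.3 50.1 65.9] yaw03 -8.458464739629916 yaw01 83.9311536657055
stand [522.7 107.1  52. ] edges [ 52.3 129.2  51.7 129.9] yaw03 15.376548524800347 yaw01 103.9659879228974
bluecollar [488.5  99.4  58. ] edges [40.3 28.3 38.8 27.4] yaw03 14.698377095706146 yaw01 104.85264001486843
yelcollar [556.5 117.9  58. ] edges [38.5 29.8 38.9 30.4] yaw03 14.030689037423953 yaw01 104.70627866543674
bluetop [488.1  97.  108. ] edges [13.3 26.  13.2 26. ] yaw03 16.130585924209523 yaw01 102.21067801592028
feeler_blue [(array([487.7,  93.1,  63.6]), 0.59), (array([403.4, -13.5,  49.4]), 0.56)]
block_narrow [(array([ 489.6, -253.5,   57.9]), 0.79), (array([553.3, 113.4,  68.6]), 0.63)]
block_wide [(array([539.8, -96.3,  13.2]), 0.77)]
```

```bash
cat >> h.py <<'E'
from scipy.spatial.transform import Rotation as Rn
def goal(p,yaw_y):
    """tool-frame shift (at present axes) and z turn to target with tool y at yaw (deg)"""
    s=arm.read_state();R=Rn.from_quat(s['ee_rot']);M=R.as_matrix()
    y=np.radians(yaw_y);Y=np.array([np.cos(y),np.sin(y),0]);Z=np.array([0,0,-1.]);X=np.cross(Y,Z)
    G=Rn.from_matrix(np.c_[X,Y,Z])
    print('t',round(s['clock'],2),'pos',np.round(s['position'],1),'F',np.round(s['contact_force'],1),'w',round(s['gripper_width'],1))
    print('shift in present axes',np.round(M.T@(np.array(p)-s['position']),1),'in goal axes',np.round(G.as_matrix().T@(np.array(p)-s['position']),1),'rotvec',np.round((R.inv()*G).as_rotvec(degrees=True),2))
E
python3 - <<'E'
from h import *
goal([488.8,99,240],105)
for n,p in dict(blue=(488.8,99,108),red=(490.6,-262.6,60),green=(547,-94.5,60)).items(): print(n,proj('side',p),proj('top',p))
E
```

```text
t 0.65 pos [ 274.6 -561.4  231.3] F [ 0.3  0.6 -0.4] w 85.7
shift in present axes [-482.6  499.2   -8.7] in goal axes [-377.9  582.5   -8.7] rotvec [-0.    0.   11.06]
blue [250.85619029 149.06237983] [167.90445793 213.84811962]
red [292.68872738 234.40876258] [363.75679133 220.14966257]
green [296.59250435 196.42676077] [276.16947453 188.84033384]
```

Call:
send_rows:
  translation:
    - [-20, 20, -14]
    - [-32, 33, -10]
    - [-36, 37, -6]
    - [-36, 37, 0]
    - [-36, 37, 0]
  dr:
    - [0, 0, 0]
    - [0, 0, 0]
    - [0, 0, 0]
    - [0, 0, 0]
    - [0, 0, 0]
  grip: [85, 85, 85, 85, 85]

```text
clock: 1.27
position: [346.6, -342.4, 261.6]
ee_rot: [-0.225, 0.974, -0.0, 0.0]
contact_force: [-0.0, 0.3, -0.2]
gripper_width: 85.1
```

Call:
send_rows:
  translation:
    - [-36, 37, 0]
    - [-36, 37, 0]
    - [-36, 37, 0]
    - [-36, 37, 0]
    - [-36, 37, 0]
  dr:
    - [0, 0, 0]
    - [0, 0, 0]
    - [0, 0, 0]
    - [0, 0, 0]
    - [0, 0, 0]
  grip: [85, 85, 85, 85, 85]

```text
clock: 1.9
position: [427.0, -96.9, 261.8]
ee_rot: [-0.226, 0.974, -0.0, 0.001]
contact_force: [0.9, -0.0, 0.3]
gripper_width: 84.9
```

```bash
python3 - <<'E'
from h import *
goal([489.5,99,180],105)
E
```

```text
t 1.9 pos [427.  -96.9 261.8] F [ 0.9 -0.   0.3] w 84.9
shift in present axes [-142.1  148.6   81.9] in goal axes [-111.1  173.1   81.8] rotvec [-0.02  0.07 11.07]
```

Call:
send_rows:
  translation:
    - [-38, 40, 10]
    - [-38, 40, 15]
    - [-34, 36, 20]
    - [-22, 23, 20]
    - [-10, 9.5, 17]
  dr:
    - [0, 0, 0]
    - [0, 0, 0]
    - [0, 0, 0]
    - [0, 0, 0]
    - [0, 0, 5]
  grip: [85, 85, 85, 85, 85]

```text
clock: 2.52
position: [489.4, 99.0, 178.6]
ee_rot: [-0.183, 0.983, 0.0, 0.0]
contact_force: [-0.2, -0.5, -0.4]
gripper_width: 85.0
```

Call:
send_rows:
  translation:
    - [0, 0, 0]
    - [0, 0, 0]
    - [0, 0, 0]
    - [0, 0, 0]
    - [0, 0, 0]
  dr:
    - [0, 0, 6]
    - [0, 0, 0]
    - [0, 0, 0]
    - [0, 0, 0]
    - [0, 0, 0]
  grip: [85, 85, 60, 60, 60]

```text
clock: 3.15
position: [489.1, 97.1, 179.6]
ee_rot: [-0.131, 0.991, 0.0, 0.0]
contact_force: [0.9, 0.5, 0.1]
gripper_width: 60.0
```

```bash
python3 - <<'E'
from h import *
goal([489.5,99,69],105)
print(arm.read_state()['ee_rot'])
t=snap('top','t1.png');s=snap('side','s1.png')
t=cv2.imread('pics/t1.png');s=cv2.imread('pics/s1.png')
a=cv2.resize(t[130:280,100:240],None,fx=3,fy=3);b=cv2.resize(s[80:230,180:320],None,fx=3,fy=3)
cv2.imwrite('pics/c4.png',np.hstack([a[:,:400],b[:,:400]]))
E
```

```text
t 3.15 pos [489.1  97.1 179.6] F [0.9 0.5 0.1] w 60.0
shift in present axes [ -0.8   1.7 110.6] in goal axes [ -0.9   1.8 110.6] rotvec [0.01 0.03 0.06]
[-1.31079812e-01  9.91371781e-01  9.71515012e-05  2.54989903e-04]
```

View pics/c4.png

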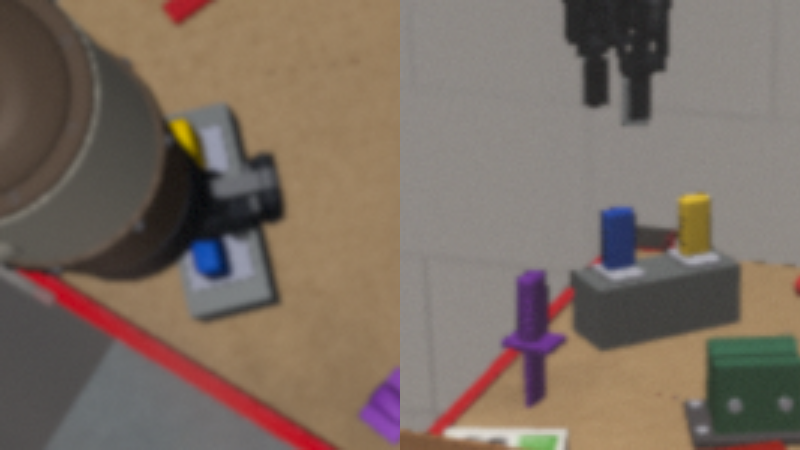

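The gripper is above the blue handle in the right-hand crop: fingers at x≈617, handle at x≈619. Descending now.

Call:
send_rows:
  translation:
    - [-1, 1, 28]
    - [0, 0, 30]
    - [0, 0, 27]
    - [0, 0, 16]
    - [0, 0, 9]
  dr:
    - [0, 0, 0]
    - [0, 0, 0]
    - [0, 0, 0]
    - [0, 0, 0]
    - [0, 0, 0]
  grip: [60, 60, 60, 60, 50]

```text
clock: 3.88
position: [489.5, 98.3, 68.5]
ee_rot: [-0.131, 0.991, -0.0, -0.001]
contact_force: [0.0, 0.3, 0.4]
gripper_width: 50.1
```

```bash
python3 - <<'E'
from h import *
goal([489.5,99,69],105)
s=snap('side','s2.png')
s=cv2.imread('pics/s2.png')
cv2.imwrite('pics/c5.png',cv2.resize(s[80:230,180:320],None,fx=4,fy=4))
E
```

```text
t 3.88 pos [489.5  98.3  68.5] F [0.  0.3 0.4] w 50.1
shift in present axes [-0.2  0.7 -0.5] in goal axes [-0.2  0.7 -0.5] rotvec [-0.02 -0.07  0.06]
```

View pics/c5.png

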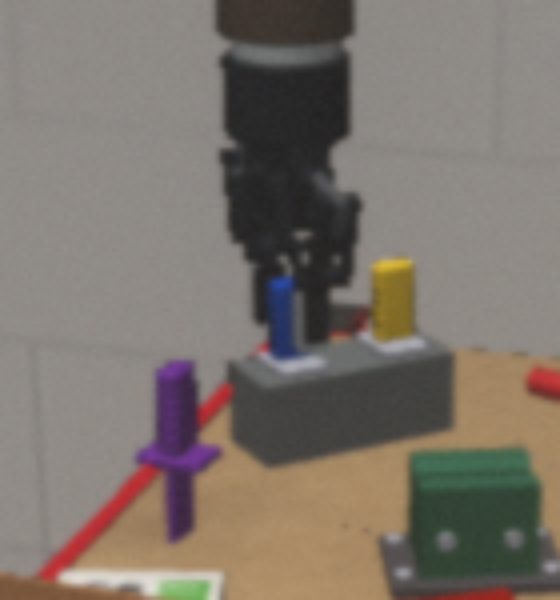

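Front finger at crop x≈315 and back finger at x≈260 straddle the handle, which is centred at x≈290 as the jaw yaw predicts. Closing.

Call:
send_rows:
  translation:
    - [0, 0, 0]
    - [0, 0, 0]
    - [0, 0, 0]
    - [0, 0, 0]
    - [0, 0, 0]
  dr:
    - [0, 0, 0]
    - [0, 0, 0]
    - [0, 0, 0]
    - [0, 0, 0]
    - [0, 0, 0]
  grip: [30, 12, 12, 12, 12]

```text
clock: 4.55
position: [490.4, 98.8, 70.2]
ee_rot: [-0.131, 0.991, 0.0, 0.001]
contact_force: [0.2, 0.8, 6.4]
gripper_width: 15.1
```

Call:
send_rows:
  translation:
    - [0, 0, -4]
    - [0, 0, -10]
    - [0, 0, -15]
    - [0, 0, -20]
    - [0, 0, -22]
  dr:
    - [0, 0, 0]
    - [0, 0, 0]
    - [0, 0, 0]
    - [0, 0, 0]
    - [0, 0, 0]
  grip: [10, 10, 10, 10, 10]

```text
clock: 5.18
position: [489.1, 98.1, 140.9]
ee_rot: [-0.131, 0.991, -0.0, -0.001]
contact_force: [-0.3, 0.5, -2.3]
gripper_width: 15.3
```

```bash
python3 - <<'E'
from h import *
# jaw yaw at red = 93.5
goal([491,-262,172],93.5)
t=snap('top','t3.png')
s=snap('side','s3.png')
s=cv2.imread('pics/s3.png')
cv2.imwrite('pics/c6.png',cv2.resize(s[80:230,180:320],None,fx=4,fy=4))
E
```

```text
t 5.17 pos [489.1  98.1 140.9] F [-0.3  0.5 -2.3] w 15.3
shift in present axes [  91.6 -348.3  -30.9] in goal axes [  20.  -359.6  -31.1] rotvec [-0.02 -0.1  11.54]
```

View pics/c6.png

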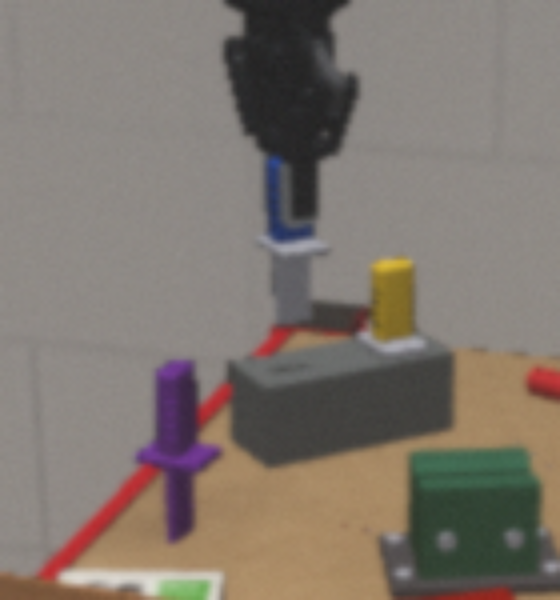

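The blue feeler is held upright, with its blade clear of the stand (blade end at crop (292,322)). The yellow one is undisturbed. Heading to the red block.

Call:
send_rows:
  translation:
    - [5, -20, -15]
    - [10, -38, -16]
    - [11, -42, 0]
    - [11, -42, 0]
    - [11, -42, 0]
  dr:
    - [0, 0, 0]
    - [0, 0, 0]
    - [0, 0, 0]
    - [0, 0, 0]
    - [0, 0, 0]
  grip: [10, 10, 10, 10, 10]

```text
clock: 5.9
position: [490.2, -93.0, 170.4]
ee_rot: [-0.131, 0.991, 0.0, -0.001]
contact_force: [1.3, 0.3, -1.6]
gripper_width: 15.4
```

Call:
send_rows:
  translation:
    - [11, -42, 0]
    - [11, -42, 0]
    - [11, -40, 0]
    - [7, -25, 0]
    - [3.6, -15, 0]
  dr:
    - [0, 0, 0]
    - [0, 0, 0]
    - [0, 0, 0]
    - [0, 0, 0]
    - [0, 0, 5.5]
  grip: [10, 10, 10, 10, 10]

```text
clock: 6.52
position: [490.6, -262.5, 169.8]
ee_rot: [-0.081, 0.997, 0.001, -0.001]
contact_force: [0.3, 0.0, -1.3]
gripper_width: 15.5
```

Call:
send_rows:
  translation:
    - [0, 0, 0]
    - [0, 0, 5]
    - [0, 0, 10]
    - [0, 0, 10]
    - [0, 0, 5]
  dr:
    - [0, 0, 6]
    - [0, 0, 0]
    - [0, 0, 0]
    - [0, 0, 0]
    - [0, 0, 0]
  grip: [10, 10, 10, 10, 10]

```text
clock: 7.15
position: [491.2, -261.0, 140.1]
ee_rot: [-0.031, 1.0, 0.0, -0.001]
contact_force: [-0.2, -0.4, -1.6]
gripper_width: 15.2
```

```bash
python3 - <<'E'
from h import *
goal([491,-262,119],93.5)
t=snap('top','t4.png')
s=snap('side','s4.png')
s=cv2.imread('pics/s4.png')
cv2.imwrite('pics/c7.png',cv2.resize(s[150:290,220:360],None,fx=4,fy=4,interpolation=2))
E
```

```text
t 7.15 pos [ 491.2 -261.   140.1] F [-0.2 -0.4 -1.6] w 15.2
shift in present axes [ 0.2 -1.  21.1] in goal axes [ 0.2 -1.  21.1] rotvec [ 0.04 -0.1   0.1 ]
```

View pics/c7.png

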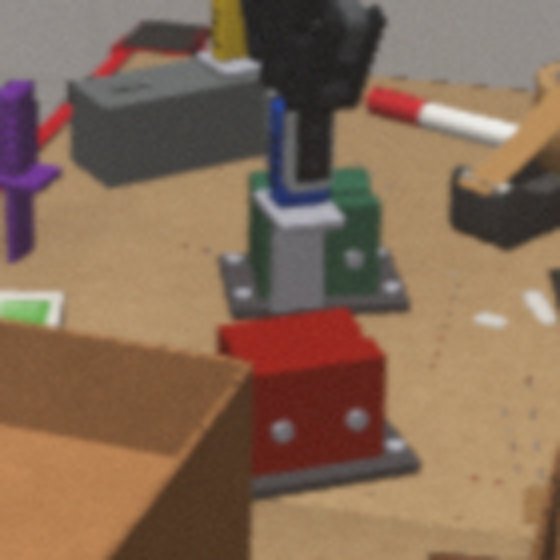

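View pics/t4.png

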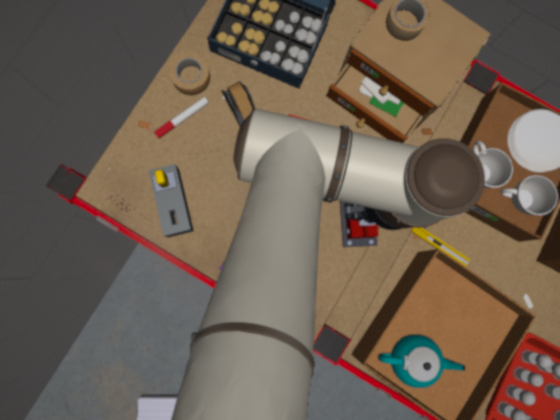

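Side view: the blade end at (294,227) sits above the middle of the red mouth (about (295,235) at z=60), which fits 17 mm of clearance. Lowering gently.

Call:
send_rows:
  translation:
    - [0, -0.5, 6]
    - [0, -0.5, 6]
    - [0, 0, 4]
    - [0, 0, 3]
    - [0, 0, 2]
  dr:
    - [0, 0, 0]
    - [0, 0, 0]
    - [0, 0, 0]
    - [0, 0, 0]
    - [0, 0, 0]
  grip: [10, 10, 10, 10, 10]

```text
clock: 7.88
position: [492.2, -262.9, 120.9]
ee_rot: [-0.031, 1.0, -0.001, 0.0]
contact_force: [-1.1, -1.5, 4.6]
gripper_width: 15.6
```

Call:
send_rows:
  translation:
    - [0, 0, 1]
    - [0, 0, 1]
    - [0, 0, 0.5]
    - [0, 0, 0]
    - [0, 0, 0]
  dr:
    - [0, 0, 0]
    - [0, 0, 0]
    - [0, 0, 0]
    - [0, 0, 0]
    - [0, 0, 0]
  grip: [10, 10, 10, 10, 10]

```text
clock: 8.5
position: [492.6, -263.4, 120.2]
ee_rot: [-0.032, 1.0, -0.001, 0.001]
contact_force: [-2.0, -1.1, 9.5]
gripper_width: 15.6
```

```bash
python3 - <<'E'
from h import *
s=snap('side','s5.png')
goal([547.5,-94.2,120],82)
s=cv2.imread('pics/s5.png')
cv2.imwrite('pics/c8.png',cv2.resize(s[150:290,220:360],None,fx=4,fy=4,interpolation=2))
E
```

```text
t 8.55 pos [ 492.6 -263.4  120.2] F [-1.9 -1.1  8.8] w 15.0
shift in present axes [-6.540e+01  1.654e+02 -1.000e-01] in goal axes [-30.8 175.2   0.2] rotvec [-0.13  0.15 11.62]
```

View pics/c8.png

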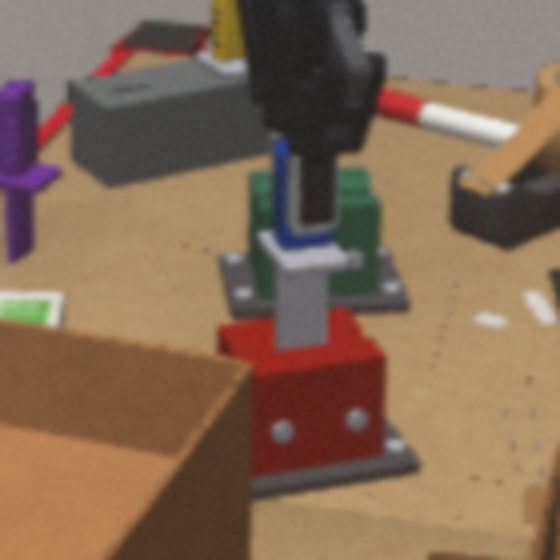

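The blade stopped in the red mouth with its lower end at crop (301,347), TCP z 120.2 (blade end about 57 mm) and about 10 N of pressing force. The jam is shown, so I'll lift and go to the green block.

Call:
send_rows:
  translation:
    - [0, 0, -5]
    - [0, 0, -12]
    - [0, 0, -16]
    - [-4, 10, -12]
    - [-10, 25, 0]
  dr:
    - [0, 0, 0]
    - [0, 0, 0]
    - [0, 0, 0]
    - [0, 0, 0]
    - [0, 0, 0]
  grip: [10, 10, 10, 10, 10]

```text
clock: 9.18
position: [504.5, -226.5, 164.7]
ee_rot: [-0.03, 1.0, -0.0, 0.002]
contact_force: [-0.5, 0.5, -1.0]
gripper_width: 15.5
```

Call:
send_rows:
  translation:
    - [-15, 38, 0]
    - [-15, 38, 0]
    - [-12, 30, 0]
    - [-7, 18, 0]
    - [-2, 6, 0]
  dr:
    - [0, 0, 0]
    - [0, 0, 0]
    - [0, 0, 0]
    - [0, 0, 4]
    - [0, 0, 7.5]
  grip: [10, 10, 10, 10, 10]

```text
clock: 9.8
position: [547.4, -91.8, 163.5]
ee_rot: [0.07, 0.998, 0.0, 0.0]
contact_force: [-0.7, -1.0, -0.5]
gripper_width: 15.1
```

Call:
send_rows:
  translation:
    - [0, 0, 0]
    - [0, 0, 5]
    - [0, 0, 10]
    - [0, 0, 8]
    - [0, 0, 2]
  dr:
    - [0, 0, 0]
    - [0, 0, 0]
    - [0, 0, 0]
    - [0, 0, 0]
    - [0, 0, 0]
  grip: [10, 10, 10, 10, 10]

```text
clock: 10.42
position: [546.2, -94.1, 136.7]
ee_rot: [0.069, 0.998, -0.0, -0.001]
contact_force: [0.2, -0.2, -0.5]
gripper_width: 15.6
```

```bash
python3 - <<'E'
from h import *
s=snap('side','s6.png');snap('top','t6.png')
goal([548,-94.2,77],82)
print(proj('side',[548,-94.2,77]))
s=cv2.imread('pics/s6.png')
cv2.imwrite('pics/c9.png',cv2.resize(s[130:250,230:360],None,fx=4,fy=4,interpolation=2))
E
```

```text
t 10.53 pos [546.6 -94.  137.3] F [-0.8 -0.2 -0.9] w 15.1
shift in present axes [-1.4  0.  60.3] in goal axes [-1.4 -0.  60.3] rotvec [-0.02 -0.05  0.05]
[297.17878562 188.94503393]
```

View pics/c9.png

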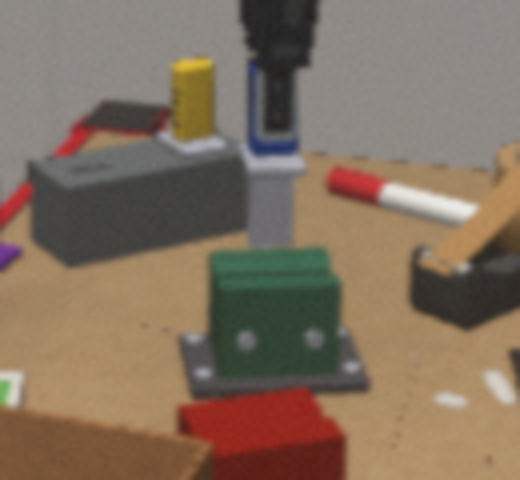

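The blade end at (297.5,191.8) is over the gap's middle (predicted about (297,190)). Inserting.

Call:
send_rows:
  translation:
    - [-1, 0, 8]
    - [0, 0, 10]
    - [0, 0, 10]
    - [0, 0, 10]
    - [0, 0, 8]
  dr:
    - [0, 0, 0]
    - [0, 0, 0]
    - [0, 0, 0]
    - [0, 0, 0]
    - [0, 0, 0]
  grip: [10, 10, 10, 10, 10]

```text
clock: 11.15
position: [547.6, -94.0, 90.9]
ee_rot: [0.069, 0.998, -0.0, -0.0]
contact_force: [0.3, -0.9, -1.1]
gripper_width: 15.2
```

Call:
send_rows:
  translation:
    - [0, 0, 5]
    - [0, 0, 4]
    - [0, 0, 3]
    - [0, 0, 1.5]
    - [0, 0, 0]
  dr:
    - [0, 0, 0]
    - [0, 0, 0]
    - [0, 0, 0]
    - [0, 0, 0]
    - [0, 0, 0]
  grip: [10, 10, 10, 10, 10]

```text
clock: 11.78
position: [547.9, -93.9, 78.5]
ee_rot: [0.069, 0.998, 0.0, 0.0]
contact_force: [-0.2, 0.6, -1.4]
gripper_width: 15.4
```

Call:
send_rows:
  translation:
    - [0, 0, 0.7]
    - [0, 0, 0.7]
    - [0, 0, 0.7]
    - [0, 0, 0.7]
    - [0, 0, 0]
  dr:
    - [0, 0, 0]
    - [0, 0, 0]
    - [0, 0, 0]
    - [0, 0, 0]
    - [0, 0, 0]
  grip: [10, 10, 10, 10, 10]

```text
clock: 12.4
position: [548.1, -94.0, 78.1]
ee_rot: [0.069, 0.998, -0.0, 0.001]
contact_force: [-5.6, 2.2, 13.4]
gripper_width: 15.4
```

```bash
python3 - <<'E'
from h import *
s=snap('side','s7.png')
s=cv2.imread('pics/s7.png')
cv2.imwrite('pics/c10.png',cv2.resize(s[130:250,230:360],None,fx=4,fy=4,interpolation=2))
E
```

```text
(no output)
```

View pics/c10.png

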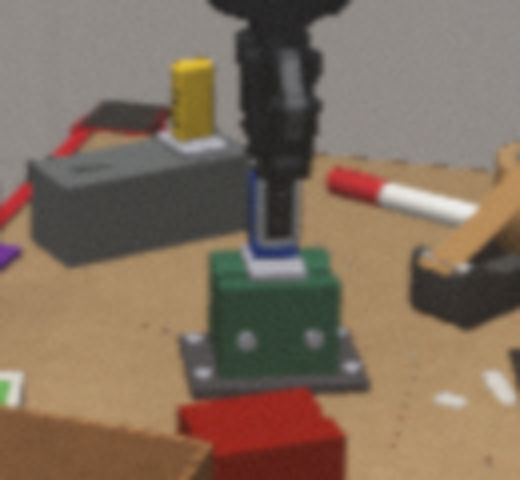

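The collar sits on the green top (crop (275,263)), with 13 N of contact. I'll relieve the pressure, release and retreat.

Call:
send_rows:
  translation:
    - [0, 0, -1]
    - [0, 0, -0.5]
    - [0, 0, 0]
    - [0, 0, 0]
    - [0, 0, 0]
  dr:
    - [0, 0, 0]
    - [0, 0, 0]
    - [0, 0, 0]
    - [0, 0, 0]
    - [0, 0, 0]
  grip: [15, 20, 40, 60, 60]

```text
clock: 13.08
position: [547.8, -94.0, 76.8]
ee_rot: [0.069, 0.998, -0.0, -0.0]
contact_force: [-0.5, 0.2, 0.1]
gripper_width: 59.9
```

Call:
send_rows:
  translation:
    - [0, 0, -5]
    - [0, 0, -15]
    - [0, 0, -25]
    - [0, 0, -30]
    - [0, 0, -30]
  dr:
    - [0, 0, 0]
    - [0, 0, 0]
    - [0, 0, 0]
    - [0, 0, 0]
    - [0, 0, 0]
  grip: [60, 60, 60, 60, 60]

```text
clock: 13.7
position: [547.9, -94.0, 184.2]
ee_rot: [0.069, 0.998, 0.0, 0.001]
contact_force: [0.7, -0.0, -0.4]
gripper_width: 60.2
```

Call:
send_rows:
  translation:
    - [20, 0, -20]
    - [30, 0, -10]
    - [30, 0, 0]
    - [20, 0, 0]
    - [10, 0, 0]
  dr:
    - [0, 0, 0]
    - [0, 0, 0]
    - [0, 0, 0]
    - [0, 0, 0]
    - [0, 0, 0]
  grip: [60, 60, 60, 60, 60]

```text
clock: 14.32
position: [438.2, -78.7, 213.3]
ee_rot: [0.069, 0.998, 0.0, 0.001]
contact_force: [-0.5, 0.5, 0.3]
gripper_width: 60.1
```

```bash
python3 - <<'E'
from h import *
s=snap('side','s8.png');snap('top','t8.png')
print('pred handle top side',proj('side',[547,-94.5,116]),proj('side',[547,-94.5,66]))
s=cv2.imread('pics/s8.png')
cv2.imwrite('pics/c11.png',cv2.resize(s[130:250,230:360],None,fx=4,fy=4,interpolation=2))
for n in('feeler_blue','feeler_yellow'): print(n,[(c,np.round(d['xyz']),round(d['confidence'],2)) for c in ('side','top') for d in arm.place_of(n,c)])
E
```

```text
pred handle top side [297.16736997 171.75396531] [296.65301973 193.82948646]
feeler_blue [('side', array([400., -12.,   1.]), 0.77), ('top', array([403., -12.,  -5.]), 0.51)]
feeler_yellow [('top', array([560., 120.,   8.]), 0.89)]
```

View pics/c11.png

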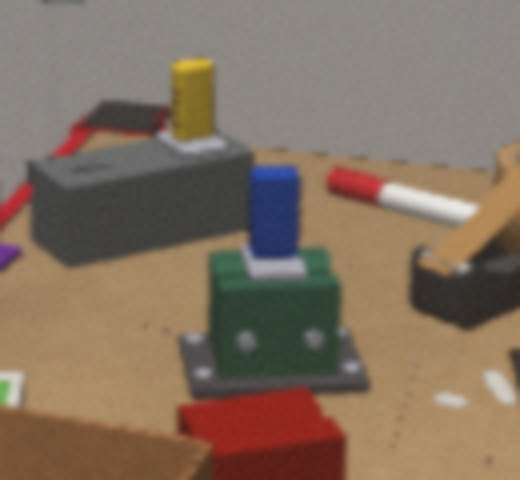

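View pics/t8.png

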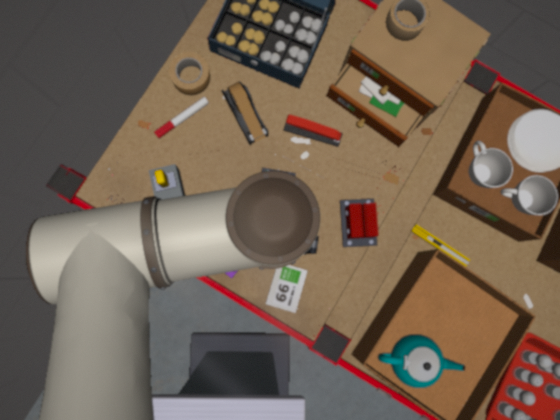

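The blue feeler stands upright with its collar on the green top: handle top at (298.7,172.7) against a predicted (297.2,171.8). The yellow feeler is unmoved, and the gripper is well clear.

```bash
python3 - <<'E'
from h import *
print(arm.job_done())
E
```

```text
the job is handed in; nothing more can be done
None
```

I tried the blue feeler in the red block, where it jammed, then left it standing in the green block's gap. I handed the job in at about 14.5 s of the 43 s allowed; the simulator gave no verdict.

- **Red block:** the held blade stopped in the gap's mouth with its end about 57 mm above the block's origin. It pressed with about 10 N.
- **Green block:** the blade slid in until the collar met the top, with 13 N at contact. I then released it and backed away with no contact force.
- **Last checks:** the final side view shows the blue feeler upright with its collar on the green top, about 1.5 pixels from where I predicted. The yellow feeler is in its pocket at the position first detected. The gripper is clear.
- **Disagreements:** the two cameras differed by about 3 mm along x throughout, which is within tolerance. On the last check the trained network reported only the purple look-alike as the blue feeler, so the blue one's final place rests on the side picture and the arm's own readings.

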